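# Load a sample cassette through the reader's spring gate

## Task

Load the narrow cassette into the reader: set it down in the open front end of the reader's lane, lengthwise, and slide it along the lane floor through the spring gate until it sits against the back stop, so that the gate closes behind it. Let go of it there, and leave the wide cassette where it is.

Things in the scene. Friction and masses are not known exactly. Their poses are not given: they have to be found in the camera images.
- cassette: Narrow sample cassette, the one to load: grey plastic block 64 long (x) x 40 wide (y) x 34 high, with an upright grip rib on top, 52 long (x), 14 thick (y), from 34 to 68 mm above the underside. Origin: centre of the underside, z up. About 0.12 kg. Ends alike: may go in either way round. Can be held by the rib, which stays above the lane walls, all the way in.
- wide_cassette: Bystander: a cassette of the same grey plastic, length, height and rib, but 66 mm wide, too wide for the lane. Origin: centre of the underside. Stays where it is.
- dock: Fixed reader: open-topped lane along its +x from an open mouth to a back stop, a 50 mm high white box behind. Origin: underside, lane's centre line (y=0), plane of the shut gate (x=0). Floor 4 mm above the bench, x=-100 to the stop's face at +134 mm. Walls 28 high, inner faces y=-30, and +30 before the gate, +40 after; flared before x=-80. Cassette centre at x=+102 when it touches the stop.
- gate (a joint): Angle of the lane's spring gate, rad: 0 shut, 1.56 folded back along the +y wall. Grey leaf 5 mm thick, top 30 mm above the bench, upright hinge at dock x=0, y=+35, reaching to y=-22 mm when shut. Swings only inward (+x); the cassette pushes it open with 1 to 3 N; it springs shut by itself once the cassette's tail is some 57 mm past x=0.
Things that resemble listed ones, but are neither listed nor needed, are in the scene too. Leave any blue or brown look-alike of the cassette alone.

How it is judged:
By the outcome, as a careful person would: the job done as asked, in the order asked, and still so for the second after the job is handed in, with the robot touching nothing.
It also fails if it takes over 42 s, if anything falls off the work surface, if the arm or the gripper's body presses on something with over 40 N, if the wrist force passes 120 N, or if a joint passes its speed limit or range.

## Robot

A 7-joint arm with a two-finger parallel gripper is mounted at the origin on a cart in front of the work surface, level with it; the furniture and walls round the work are solid. World frame = base frame: x ahead of the robot, y to its left, z up, the work surface at z = 0. Lengths are in mm, angles in rad, forces in N, time in s.
With the tool pointing down it reaches from about 425 to 1025 mm from the base axis. Payload 3.6 kg.
Tool frame: the origin (TCP) lies midway between the tips of the shut fingers; the grasp point (between the pads) lies 19 mm behind it; z points along the fingers, y is the direction in which the jaws open and shut (so a half turn about z gives the same grasp; the last joint's range is limited). The gripper opens to 85 mm and grips with 20 to 120 N. Pads are 22 mm wide; open, the fingers measure 114 mm over their backs; the gripper's body (76 mm by 85 mm) begins 54 mm behind the grasp point. The pads swing forward as they close: fully open they stand 13 mm farther back than shut.
Start: joints at [-1.292, 0.591, 0.048, 1.609, -0.033, 0.943, -0.034], TCP at [264.058, 675.206, 231.302] pointing down, gripper open.
Joint ranges: [-2.69, 2.69], [-0.47, 2.24], [-1.27, 1.36], [0.19, 2.51], [-1.53, 4.68], [0.08, 2.07], [-3.09, 3.09]. Speed limits (rad/s): [2.57, 2.57, 3.14, 3.14, 3.14, 3.14, 3.14].

## Interface

Orientations are given as a unit quaternion [x, y, z, w].
In Python, from plant import state, get_image, camera_params, close_job gives the robot as it stands.
- The arm moves only by the tool play_rows, never from a script. Its arguments are lists of equal length, an entry for each row: "delta_rot": the turn, a rotation vector about the tool's x, y, z in degrees, a list of three; "offset": the shift along the tool's x, y, z in cm, a list of three; "hand": the finger opening in cm, from 0 to 8.54. A call has 1 to 20 rows; each row shifts and turns the commanded pose from where the row before left it, along the tool's axes as they then stand; what a row does not reach is not made up. A row lasts 1/12 s, in which the tool goes at most 41.7 mm and 7.16 degrees, less where a joint would pass 70% of its speed; a pose out of reach is approached as far as the arm can. A call with a gripper value outside its range is refused whole. The fingers move at their own pace and stop on an object; the grip force is fixed at half the most. Time passes only in rows, so rows that do not move let the fingers close. It gives the time, the measured TCP pose, the force and the opening at its end, in the units of the state.
- state(): the state, without advancing time (a new reading comes with each control period).
- get_image(name): name is "scene" or "side" or "wrist"; returns the picture (420x560x3 uint8, blue, green, red); there is no depth.
- camera_params(name): a dict with "intrinsics" (3x3 intrinsics, pixels), "view" (4x4, takes a point from world to camera coordinates). Camera axes: x right, y down, z forward; pixel columns grow to the right and rows downward; lengths in mm; the calibration is good to about 2 mm. A picture is of the moment at which its call begins: read the wrist's pose just before it. camera_params takes no time and is no camera call; for the wrist camera it gives the pose at the moment of the call.
- close_job(): hands the job in, once; it reports no verdict.
The state is a dict: "time_s": time; "joint_positions": joint angles; "qvel": joint speeds; "tau": joint torques, N m; "tcp_pos": TCP position; "tool_rot": TCP orientation; "contact_force": force on the tool from outside, world axes, zero at the start; "torque": the same for the moment, N m; "opening": opening from 0.0 (shut) to 1.0 (fully open).
Only numpy, scipy, OpenCV 4.12 (cv2) and the standard library are available. Lean on these libraries where they do the work, as an engineer would, in place of code of your own. Each camera call takes 0.05 s, during which the arm holds its last target. There are 200 camera calls.

## Working session

There is one attempt and no reset: what is moved stays moved. The work goes in short steps, Python scripts to look and compute and a tool call to move; the robot and the scene stay as the last step left them, time stands still between calls to the robot, and variables do not carry over. Pictures are saved under pics/ and viewed, about 8 in all and at most 12, crops included, and the job is handed in when it is done.

Besides the shell and the picture viewer there is one more tool, called as a command line: name --argument value ..., lists and objects as JSON in quotes. play_rows: Moves the arm, as the interface text tells. Its arguments: {"type":"object","properties":{"delta_rot":{"type":"array","items":{"type":"array","items":{"type":"number"}}},"offset":{"type":"array","items":{"type":"array","items":{"type":"number"}}},"hand":{"type":"array","items":{"type":"number"}}},"required":["delta_rot","offset","hand"]}

```bash
mkdir -p pics
cat > h.py <<'E'
import numpy as np,cv2
from plant import *
def snap(n,f):
    p=camera_params(n); im=get_image(n); cv2.imwrite('pics/'+f,im); np.savez('pics/'+f+'.npz',K=p['intrinsics'],V=p['view']); return im
def ray(f,u,v,z):
    d=np.load('pics/'+f+'.npz'); K,V=d['K'],d['V']; R,t=V[:3,:3],V[:3,3]
    c=-R.T@t; r=R.T@np.linalg.inv(K)@[u,v,1]; return c+r*(z-c[2])/r[2]
def proj(f,P):
    d=np.load('pics/'+f+'.npz'); q=d['V'][:3,:3]@np.array(P,float)+d['V'][:3,3]; q=d['K']@q; return q[:2]/q[2]
E
python3 - <<'E'
from h import *
a=snap('scene','s1.png');b=snap('side','d1.png');c=snap('wrist','w1.png')
print(state())
for n in('scene','side','wrist'): print(n,camera_params(n))
E
```

```text
{'time_s': 0.15, 'joint_positions': array([-1.29151507,  0.59192137,  0.04830284,  1.60956869, -0.03328926,
        0.94271336, -0.03369224]), 'qvel': array([-1.35004623e-03, -3.06988854e-03, -1.99789644e-04, -2.76141021e-03,
       -3.80960004e-04, -8.77958063e-05, -6.37911990e-04]), 'tau': array([ 2.91137549e-03, -5.49246240e+01,  1.54950634e+00, -1.98452282e+01,
        9.54644114e-03,  5.65914233e-03,  9.10469033e-07]), 'tcp_pos': array([263.79344066, 674.58723941, 230.37860022]), 'tool_rot': array([ 1.85264551e-01,  9.82688267e-01, -8.95801884e-04, -1.15263023e-04]), 'contact_force': array([-0.42365067,  0.62733155, -0.67310434]), 'torque': array([ 0.03928072,  0.0140237 , -0.01928016]), 'opening': 0.9998462490166041}
scene {'intrinsics': array([[435.66982918,   0.        , 279.36698421],
       [  0.        , 435.66982918, 211.93216901],
       [  0.        ,   0.        ,   1.        ]]), 'view': array([[ 8.83470910e-01, -4.68425900e-01, -7.50514882e-03,
        -4.17750787e+02],
       [-3.05562292e-01, -5.64011951e-01, -7.67152009e-01,
         2.26271814e+02],
       [ 3.55
[... 509 characters left out ...]
],
       [-2.48065056e-02, -8.43789053e-01, -5.36101363e-01,
         9.65103778e+02],
       [ 0.00000000e+00,  0.00000000e+00,  0.00000000e+00,
         1.00000000e+00]])}
wrist {'intrinsics': array([[336.64804081,   0.        , 278.92757365],
       [  0.        , 336.64804081, 207.8802577 ],
       [  0.        ,   0.        ,   1.        ]]), 'view': array([[ 3.65350093e-01,  9.30867355e-01, -2.29710093e-03,
        -7.25125071e+02],
       [ 8.93715823e-01, -3.50076370e-01,  2.80568284e-01,
        -3.53919445e+01],
       [ 2.60367696e-01, -1.04558604e-01, -9.59831319e-01,
         3.79405965e+02],
       [ 0.00000000e+00,  0.00000000e+00,  0.00000000e+00,
         1.00000000e+00]])}
```

View pics/s1.png

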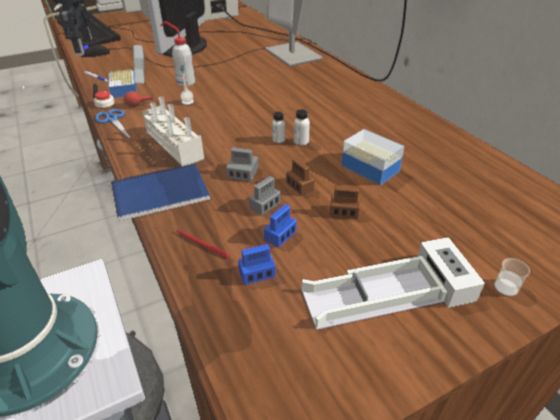

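View pics/d1.png

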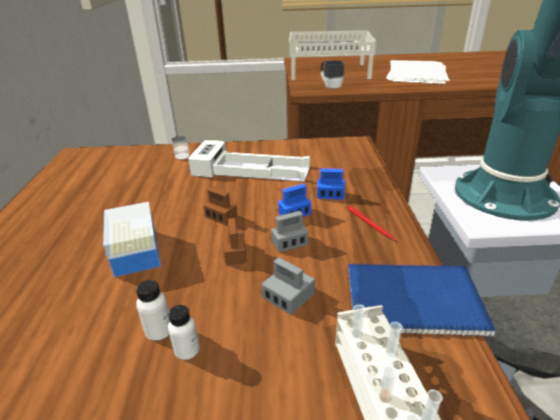

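Run:
```python
from h import *
a=cv2.imread('pics/s1.png');b=cv2.imread('pics/d1.png')
A=cv2.resize(a[140:220,215:315],None,fx=4,fy=4,interpolation=2);B=cv2.resize(b[205:315,250:330],(400,550),interpolation=2)
o=np.zeros((550,800,3),np.uint8);o[:320,:400]=A;o[:,400:]=B;cv2.imwrite('pics/c1.png',o)
D=cv2.resize(a[230:335,295:490],(780,420),interpolation=2);cv2.imwrite('pics/c2.png',D)
for u,v in((242,165),(265,195)):print(ray('s1.png',u,v,34))
for u,v in((288,293),(290,238)):print(ray('d1.png',u,v,17))
```

```text
[517.24209283 279.465141    34.        ]
[513.15439101 144.3671073   34.        ]
[524.96410806 310.50800253  17.        ]
[513.22840192 158.70839621  17.        ]
```

View pics/c1.png

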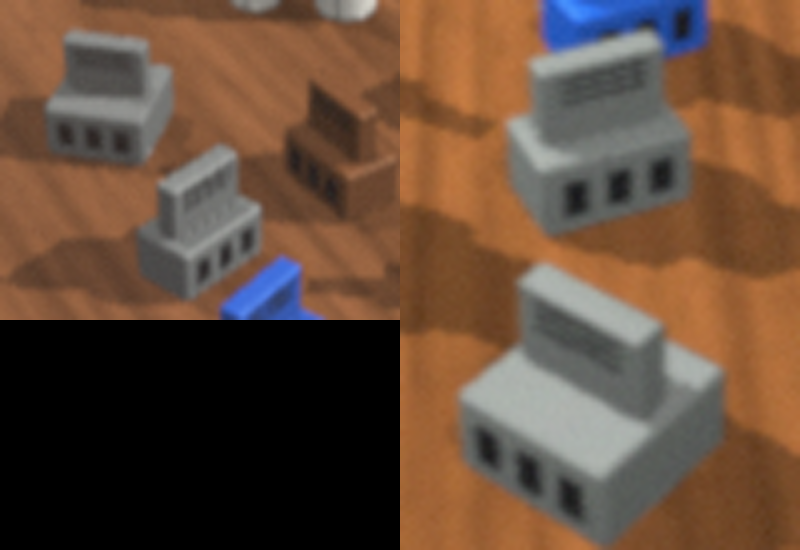

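View pics/c2.png

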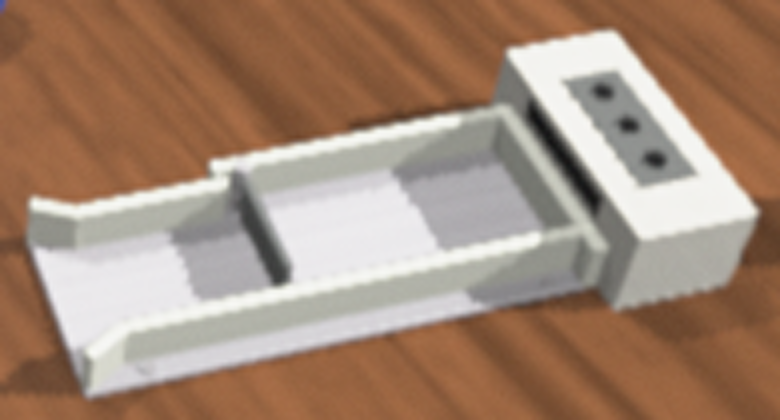

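```bash
cat >> h.py <<'E'
from scipy.optimize import least_squares
def fit(obs,x0):
    # obs: (file,u,v,local xyz); -> x,y,yaw
    def r(p):
        c,s=np.cos(p[2]),np.sin(p[2]);o=[]
        for f,u,v,(X,Y,Z) in obs: o+=list(proj(f,[p[0]+c*X-s*Y,p[1]+s*X+c*Y,Z])-[u,v])
        return np.array(o)
    q=least_squares(r,x0,x_scale=[10,10,.1],loss='soft_l1'); return q.x,r(q.x).reshape(-1,2).round(1)
E
python3 - <<'E'
from h import *
S=lambda u,v:('s1.png',u/4+215,v/4+140)
D=lambda u,v:('d1.png',(u-400)/5+250,v/5+205)
o=[S(188,297)+((-32,-20,0),),S(188,252)+((-32,-20,34),),S(138,230)+((-32,20,34),),S(262,207)+((32,-20,34),),S(180,193)+((-26,-7,68),),S(237,158)+((26,-7,68),),
D(550,235)+((32,20,0),),D(545,190)+((32,20,34),),D(690,138)+((-32,20,34),),D(688,197)+((-32,20,0),),D(508,122)+((32,-20,34),)]
print(fit(o,[515,150,0.5]))
W=[S(133,163)+((32,-33,0),)]
C=lambda u,v:('s1.png',u/4+295,v/4+230)
k=[C(235,172)+((0,35,30),),C(285,283)+((0,-22,5),),C(490,152)+((134,40,4),),C(60,320)+((-100,0,4),),C(575,230)+((134,-30,30),),C(130,328)+((-80,-30,30),)]
print(fit(k,[ *ray('s1.png',360,285,5)[:2],-0.5]))
print(fit(k,[ *ray('s1.png',360,285,5)[:2],0.3]))
E
```

```text
(array([5.14741590e+02, 1.51263286e+02, 4.14914423e-01]), array([[ 0.4,  1.1],
       [-0.1,  0.6],
       [-1.3, -0.8],
       [-0.5, -2.1],
       [-1.4, -0.6],
       [-0.6, -2.9],
       [-0.8,  0.9],
       [-0.4, -4.2],
       [ 0.1, -3.1],
       [ 0.4, -1. ],
       [-1.8, -1.3]]))
(array([ 5.47600424e+02, -1.77518112e+02, -2.23313533e-01]), array([[ 1.7,  1.2],
       [ 0.3,  6.2],
       [-0.3, -0.5],
       [-0.9, -0.2],
       [ 0.7, -2. ],
       [-1.1, -0.5]]))
(array([ 5.47600424e+02, -1.77518112e+02, -2.23313539e-01]), array([[ 1.7,  1.2],
       [ 0.3,  6.2],
       [-0.3, -0.5],
       [-0.9, -0.2],
       [ 0.7, -2. ],
       [-1.1, -0.5]]))
```

play_rows --delta_rot '[[0, 0, 0], [0, 0, 0], [0, 0, 0], [0, 0, 0], [0, 0, 0], [0, 0, 0], [0, 0, 0], [0, 0, 0], [0, 0, 0], [0, 0, 0], [0, 0, 0], [0, 0, 0], [0, 0, 0], [0, 0, 0], [0, 0, 0], [0, 0, 0], [0, 0, 0], [0, 0, 0], [0, 0, 0], [0, 0, 0]]' --offset '[[-2.12, -1.98, 0], [-2.12, -1.98, 0], [-2.12, -1.98, 0], [-2.12, -1.98, 0], [-2.12, -1.98, 0], [-2.12, -1.98, 0], [-2.12, -1.98, 0], [-2.12, -1.98, 0], [-2.12, -1.98, 0], [-2.12, -1.98, 0], [-2.12, -1.98, 0], [-2.12, -1.98, 0], [-2.12, -1.98, 0], [-2.12, -1.98, 0], [-2.12, -1.98, 0], [-2.12, -1.98, 0], [-2.12, -1.98, 0], [-2.12, -1.98, 0], [-2.12, -1.98, 0], [-2.12, -1.98, 0]]' --hand '[5, 5, 5, 5, 5, 5, 5, 5, 5, 5, 5, 5, 5, 5, 5, 5, 5, 5, 5, 5]'

```text
time_s: 1.82
tcp_pos: [515.0, 150.6, 231.2]
tool_rot: [0.185, 0.983, -0.0, -0.0]
contact_force: [0.3, -0.1, 0.6]
opening: 0.581
```

play_rows --delta_rot '[[0, 0, -5.65], [0, 0, -5.65], [0, 0, -5.65], [0, 0, -5.65], [0, 0, -5.65], [0, 0, -5.65], [0, 0, -5.65], [0, 0, -5.65], [0, 0, 0]]' --offset '[[0, 0, 0], [0, 0, 0], [0, 0, 0], [0, 0, 0.5], [0, 0, 0.5], [0, 0, 0.5], [0, 0, 0.5], [0, 0, 0.5], [0, 0, 0]]' --hand '[5, 5, 5, 5, 5, 5, 5, 5, 5]'

```text
time_s: 2.57
tcp_pos: [513.9, 151.5, 205.3]
tool_rot: [-0.207, 0.978, -0.0, -0.001]
contact_force: [-0.4, 0.5, 0.6]
opening: 0.582
```

Run:
```python
from h import *
snap('wrist','w2.png'); s=state()
print(s['time_s'],s['tcp_pos'],s['tool_rot'],s['joint_positions'],s['opening'])
T=(514.7,151.3,.415);c,si=np.cos(T[2]),np.sin(T[2])
for X,Y,Z in((-26,-7,68),(26,-7,68),(26,7,68),(-26,7,68),(-32,-20,34),(32,20,34)): print(X,Y,proj('w2.png',[T[0]+c*X-si*Y,T[1]+si*X+c*Y,Z]).round(1))
```

```text
2.6167 [514.19814554 151.6650151  205.75093512] [-2.05528776e-01  9.78650754e-01  2.26051655e-05 -7.89087286e-04] [-0.30902273  0.39133947 -0.08081225  2.05384124  0.04733212  0.69966157
  1.5647848 ] 0.5846687093408909
-26 -7 [268.6 166.3]
26 -7 [269.  225.3]
26 7 [285.  225.3]
-26 7 [285.4 166.3]
-32 -20 [255.6 154. ]
32 20 [297.6 219.7]
```

View pics/w2.png

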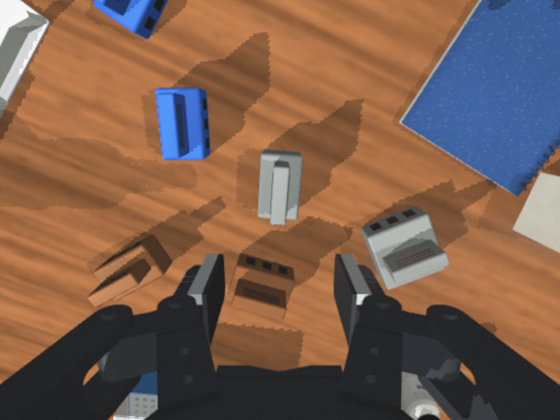

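Run:
```python
from h import *
im=cv2.imread('pics/w2.png');cv2.imwrite('pics/c3.png',cv2.resize(im[140:240,240:320],(480,600),interpolation=2))
```

```text
(no output)
```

View pics/c3.png

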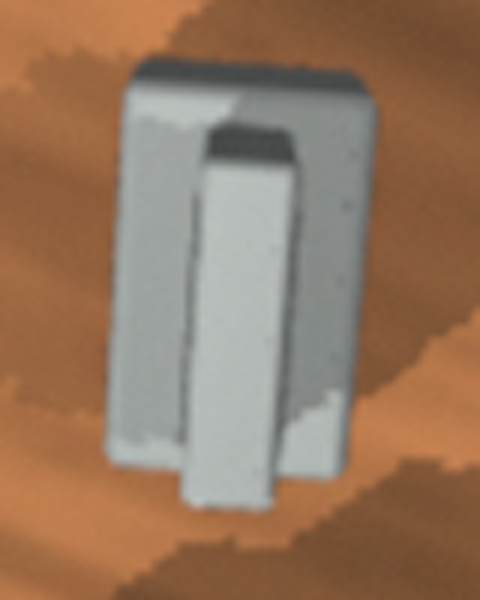

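Run:
```python
from h import *
W=lambda u,v:('w2.png',u/6+240,v/6+140)
o=[W(202,160)+((-26,-7,68),),W(296,165)+((-26,7,68),),W(272,508)+((26,7,68),),W(182,505)+((26,-7,68),),W(125,85)+((-32,-20,34),),W(372,95)+((-32,20,34),),W(345,475)+((32,20,34),),W(105,465)+((32,-20,34),)]
p,r=fit(o,[515,150,.4]);print(p,np.degrees(p[2]),r)
from scipy.spatial.transform import Rotation as R
s=state();M=R.from_quat(s['tool_rot']).as_matrix()
print(M,s['tcp_pos'],M.T@(np.array([p[0],p[1],39])-s['tcp_pos']))
```

```text
[5.13780066e+02 1.53333263e+02 3.57124558e-01] 20.461729941331193 [[-0.6 -0.8]
 [ 0.5 -0.7]
 [ 0.4  1. ]
 [-0.5  0.6]
 [-0.8 -1.4]
 [ 1.1 -0.5]
 [ 0.4  1.6]
 [-0.4  1. ]]
[[-9.15514599e-01 -4.02281748e-01 -1.55377376e-03]
 [-4.02281819e-01  9.15515843e-01 -2.80115164e-04]
 [ 1.53518971e-03  3.68605413e-04 -9.99998754e-01]] [514.19814554 151.6650151  205.75093512] [ -0.54434232   1.63402791 166.75090959]
```

play_rows --delta_rot '[[0, 0, 3.3], [0, 0, 0], [0, 0, 0], [0, 0, 0], [0, 0, 0], [0, 0, 0], [0, 0, 0], [0, 0, 0], [0, 0, 0], [0, 0, 0], [0, 0, 0], [0, 0, 0], [0, 0, 0], [0, 0, 0], [0, 0, 0], [0, 0, 0], [0, 0, 0], [0, 0, 0]]' --offset '[[-0.06, 0.17, 0], [0, 0, 2], [0, 0, 2], [0, 0, 2], [0, 0, 2], [0, 0, 2], [0, 0, 2], [0, 0, 2], [0, 0, 1.5], [0, 0, 1.1], [0, 0, 0], [0, 0, 0], [0, 0, 0], [0, 0, 0], [0, 0, 0], [0, 0, 0], [0, 0, 0], [0, 0, 0]]' --hand '[5, 5, 5, 5, 5, 5, 5, 5, 5, 5, 5, 0.5, 0.5, 0.5, 0.5, 0.5, 0.5, 0.5]'

```text
time_s: 4.12
tcp_pos: [515.2, 153.9, 41.2]
tool_rot: [-0.178, 0.984, 0.0, 0.001]
contact_force: [-0.4, -1.6, 5.5]
opening: 0.155
```

play_rows --delta_rot '[[0, 0, 0], [0, 0, 0], [0, 0, 0], [0, 0, 0], [0, 0, 0], [0, 0, 0]]' --offset '[[0, 0, -1], [0, 0, -2.5], [0, 0, -3], [0, 0, -3], [0, 0, -3], [0, 0, -2.5]]' --hand '[0.5, 0.5, 0.5, 0.5, 0.5, 0.5]'

```text
time_s: 4.62
tcp_pos: [514.4, 153.7, 192.8]
tool_rot: [-0.178, 0.984, 0.0, 0.001]
contact_force: [0.1, 0.6, -1.0]
opening: 0.15
```

Run:
```python
from h import *
from scipy.spatial.transform import Rotation as R
s=state();M=R.from_quat(s['tool_rot']).as_matrix()
D=np.array([547.6,-177.5]);a=-.2233;c,si=np.cos(a),np.sin(a)
t=D+np.array([c,si])*-90
x=-M[:,0];yaw=np.degrees(np.arctan2(x[1],x[0]))
print(s['tcp_pos'],s['opening'],s['contact_force'],yaw,np.degrees(a)-yaw,t,M.T@(np.array([t[0],t[1],s['tcp_pos'][2]])-s['tcp_pos']))
```

```text
[514.42453444 153.71452907 192.77770491] 0.14997305704665068 [ 0.07500943  0.57419884 -0.96046895] 20.537771099386777 -33.33191866465806 [ 459.83452188 -157.56959985] [ 1.60326413e+02 -2.72347720e+02 -1.97767358e-01]
```

play_rows --delta_rot '[[0, 0, 0], [0, 0, 0], [0, 0, 0], [0, 0, 0], [0, 0, 0], [0, 0, 0], [0, 0, 0], [0, 0, 0], [0, 0, 0], [0, 0, 0], [0, 0, 0], [0, 0, 0], [0, 0, 0], [0, 0, 0]]' --offset '[[1.15, -1.95, 0], [1.15, -1.95, 0], [1.15, -1.95, 0], [1.15, -1.95, 0], [1.15, -1.95, 0], [1.15, -1.95, 0], [1.15, -1.95, 0], [1.15, -1.95, 0], [1.15, -1.95, 0], [1.15, -1.95, 0], [1.15, -1.95, 0], [1.15, -1.95, 0], [1.15, -1.95, 0], [1.15, -1.95, 0]]' --hand '[0.5, 0.5, 0.5, 0.5, 0.5, 0.5, 0.5, 0.5, 0.5, 0.5, 0.5, 0.5, 0.5, 0.5]'

```text
time_s: 5.78
tcp_pos: [458.8, -159.2, 190.7]
tool_rot: [-0.178, 0.984, 0.0, -0.0]
contact_force: [0.4, 0.4, -0.4]
opening: 0.151
```

play_rows --delta_rot '[[0, 0, 4.76], [0, 0, 4.76], [0, 0, 4.76], [0, 0, 4.76], [0, 0, 4.76], [0, 0, 4.76], [0, 0, 4.76], [0, 0, 0]]' --offset '[[0, 0, 0], [0, 0, 0], [0, 0, 0], [0, 0, 0], [0, 0, 0], [0, 0, 0], [0, 0, 0], [0, 0, 0]]' --hand '[0.5, 0.5, 0.5, 0.5, 0.5, 0.5, 0.5, 0.5]'

```text
time_s: 6.45
tcp_pos: [459.1, -158.1, 190.6]
tool_rot: [0.112, 0.994, 0.0, -0.0]
contact_force: [0.4, 0.4, -0.5]
opening: 0.145
```

Run:
```python
from h import *
im=snap('wrist','w3.png'); s=state()
print(s['tcp_pos'],s['tool_rot'],s['opening'])
D=(547.6,-177.5);c,si=np.cos(-.2233),np.sin(-.2233)
for X,Y,Z in((-100,-30,4),(-100,30,4),(-80,-30,30),(-80,30,30),(0,35,30),(0,-22,30),(134,0,30)):print(X,Y,proj('w3.png',[D[0]+c*X-si*Y,D[1]+si*X+c*Y,Z]).round(0))
```

```text
[ 459.22364599 -158.06194015  190.57549868] [ 1.10359156e-01  9.93891765e-01  2.74023938e-05 -1.27415128e-04] 0.1533924110466044
-100 -30 [248. 175.]
-100 30 [309. 175.]
-80 -30 [246. 201.]
-80 30 [311. 201.]
0 35 [314. 279.]
0 -22 [256. 279.]
134 0 [279. 388.]
```

View pics/w3.png

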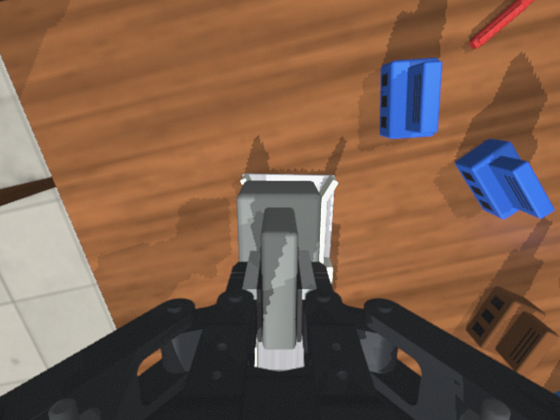

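Run:
```python
from h import *
im=cv2.imread('pics/w3.png');cv2.imwrite('pics/c4.png',cv2.resize(im[165:285,225:350],None,fx=5,fy=5,interpolation=2))
```

```text
(no output)
```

View pics/c4.png

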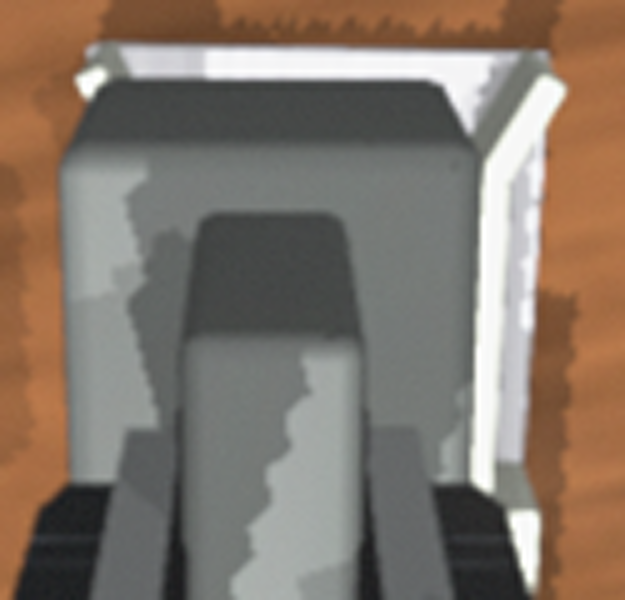

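Run:
```python
from h import *
W=lambda u,v:('w3.png',u/5+225,v/5+165)
C=lambda u,v:('s1.png',u/4+295,v/4+230)
w=[W(319,47)+((-100,0,4),),W(322,85)+((-100,0,30),),W(487,160)+((-80,30,30),),W(470,480)+((-16,30,30),)]
k=[C(235,172)+((0,35,30),),C(285,270)+((0,-22,30),),C(490,152)+((134,40,4),),C(575,230)+((134,-30,30),),C(130,328)+((-80,-30,30),),C(212,165)+((-10,40,30),),C(500,105)+((134,40,30),)]
for o in (w,w+k,k):
    p,r=fit(o,[548,-175,-.22]);print(p,np.degrees(p[2]));print(r.tolist())
    c,s=np.cos(p[2]),np.sin(p[2]);print('mouth',p[0]-c*60,p[1]-s*60)
```

```text
[ 5.48720171e+02 -1.66347612e+02 -2.14220902e-01] -12.273953591776232
[[-0.2, -0.9], [0.0, -3.4], [-0.7, 2.5], [1.1, 1.4]]
mouth 490.09163206317083 -153.59243932915192
[ 5.47735210e+02 -1.71366768e+02 -2.66241019e-01] -15.25448670220796
[[-0.1, -0.7], [0.1, -3.1], [-1.8, 4.3], [-3.3, 3.0], [0.6, -1.2], [-0.6, -2.0], [-0.2, -0.6], [-0.7, -1.9], [-4.3, -4.5], [0.3, -0.5], [-0.0, 1.8]]
mouth 489.84920679956923 -155.58036252150305
[ 5.46626783e+02 -1.75686029e+02 -2.38180205e-01] -13.646720523954047
[[1.0, 0.7], [0.7, -0.1], [-0.5, -0.2], [-0.0, -1.7], [-2.6, -1.5], [0.6, 1.5], [-0.4, 2.2]]
mouth 488.3206468910933 -161.52995301368617
```

play_rows --delta_rot '[[0, 0, 0], [0, 0, 0], [0, 0, 2.5], [0, 0, 0], [0, 0, 0], [0, 0, 0], [0, 0, 0], [0, 0, 0], [0, 0, 0], [0, 0, 0]]' --offset '[[-1.5, 0.5, 0], [-1.45, 0.43, 0], [0, 0, 0], [0, 0, 2], [0, 0, 2.5], [0, 0, 2.5], [0, 0, 2.5], [0, 0, 2], [0, 0, 1.3], [0, 0, 0]]' --hand '[0.5, 0.5, 0.5, 0.5, 0.5, 0.5, 0.5, 0.5, 0.5, 0.5]'

```text
time_s: 7.33
tcp_pos: [488.6, -155.1, 60.1]
tool_rot: [0.132, 0.991, 0.001, -0.003]
contact_force: [-0.1, -0.2, -1.3]
opening: 0.15
```

Run:
```python
from h import *
a=snap('scene','s2.png');b=snap('wrist','w4.png')
A=cv2.resize(a[220:335,290:490],(600,345),interpolation=2)
B=cv2.resize(b[150:400,180:400],(220,250)); o=np.zeros((595,600,3),np.uint8);o[:345]=A;o[345:,:220]=B
cv2.imwrite('pics/c5.png',o); s=state();print(s['tcp_pos'],s['tool_rot'],s['contact_force'],s['opening'])
```

```text
[ 490.3058479  -155.75953332   62.29761191] [ 1.32379388e-01  9.91199029e-01  1.98888994e-04 -3.77739787e-04] [ 0.16984651  0.30113049 -0.38440718] 0.14972656269462803
```

View pics/c5.png

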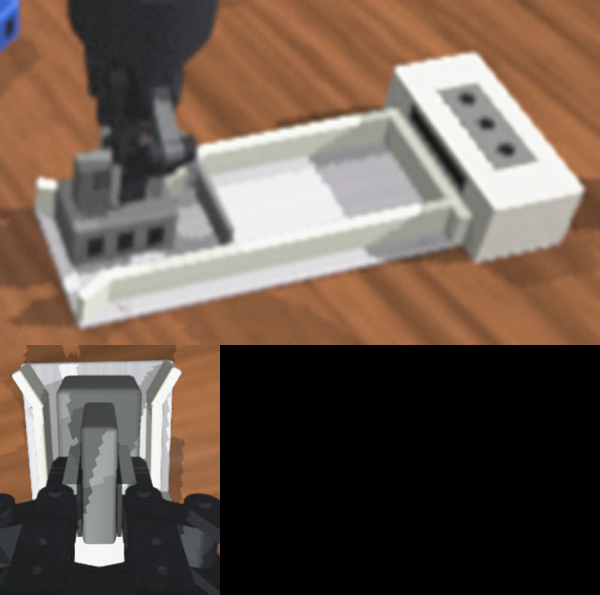

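play_rows --delta_rot '[[0, 0, 0], [0, 0, 0], [0, 0, 0], [0, 0, 0]]' --offset '[[0, 0, 0.8], [0, 0, 0.6], [0, 0, 0.3], [0, 0, 0]]' --hand '[0.5, 0.5, 0.5, 0.5]'

```text
time_s: 7.77
tcp_pos: [490.7, -155.9, 45.4]
tool_rot: [0.133, 0.991, -0.0, 0.0]
contact_force: [0.3, 0.1, -0.5]
opening: 0.151
```

play_rows --delta_rot '[[0, 0, 0], [0, 0, 0], [0, 0, 0]]' --offset '[[0, 0, 0.1], [0, 0, 0.05], [0, 0, 0]]' --hand '[0.5, 0.5, 0.5]'

```text
time_s: 8.02
tcp_pos: [490.6, -156.0, 45.1]
tool_rot: [0.133, 0.991, 0.0, 0.0]
contact_force: [-2.2, 1.5, 10.3]
opening: 0.153
```

play_rows --delta_rot '[[0, 0, 0], [0, 0, 0], [0, 0, 0], [0, 0, 0], [0, 0, 0], [0, 0, 0], [0, 0, 0], [0, 0, 0], [0, 0, 0], [0, 0, 0], [0, 0, 0]]' --offset '[[-0.8, 0, -0.04], [-0.8, 0, 0], [-0.8, 0, 0], [-0.8, 0, 0], [-0.8, 0, 0], [-0.8, 0, 0], [-0.8, 0, 0], [-0.8, 0, 0], [-0.8, 0, 0], [-0.8, 0, 0], [0, 0, 0]]' --hand '[0.5, 0.5, 0.5, 0.5, 0.5, 0.5, 0.5, 0.5, 0.5, 0.5, 0.5]'

```text
time_s: 8.93
tcp_pos: [560.9, -175.5, 44.1]
tool_rot: [0.133, 0.991, 0.001, -0.007]
contact_force: [-8.9, 1.9, 9.3]
opening: 0.151
```

Run:
```python
from h import *
a=snap('scene','s3.png');b=snap('wrist','w5.png')
A=cv2.resize(a[220:335,290:490],(600,345),interpolation=2)
B=b[100:350,150:430]; o=np.zeros((595,600,3),np.uint8);o[:345]=A;o[345:,:280]=B
cv2.imwrite('pics/c6.png',o); s=state();print(s['tcp_pos'],s['tool_rot'],s['contact_force'],s['opening'])
```

```text
[ 561.07698172 -175.74471337   44.1203606 ] [ 1.33162895e-01  9.91071395e-01  8.56493970e-04 -6.66336923e-03] [-8.30957984  1.21052087  9.63068792] 0.15354169149041466
```

View pics/c6.png

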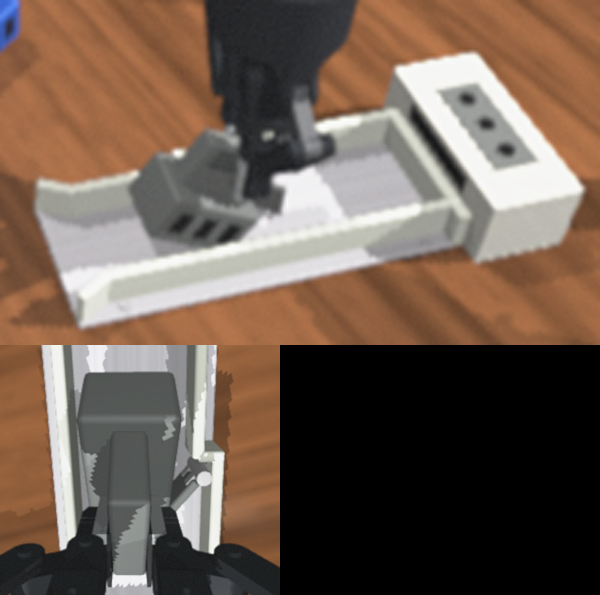

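play_rows --delta_rot '[[0, 0, 0], [0, 0, 0], [0, 0, 0], [0, 0, 0], [0, 0, 0], [0, 0, 0], [0, 0, 0], [0, 0, 0], [0, 0, 0], [0, 0, 0]]' --offset '[[0.8, 0, 0], [0.8, 0, 0], [0.8, 0, 0], [0.8, 0, 0], [0.8, 0, 0], [0.8, 0, 0], [0.8, 0, 0], [0.8, 0, 0], [0.8, 0, 0], [0, 0, 0]]' --hand '[0.5, 0.5, 0.5, 0.5, 0.5, 0.5, 0.5, 0.5, 0.5, 0.5]'

```text
time_s: 9.87
tcp_pos: [496.4, -157.2, 44.4]
tool_rot: [0.133, 0.991, 0.0, -0.001]
contact_force: [-0.1, 0.2, 5.4]
opening: 0.154
```

play_rows --delta_rot '[[0, 0, 0], [0, 0, 0], [0, 0, 0], [0, 0, 0], [0, 0, 0], [0, 0, 0], [0, 0, 0], [0, 0, 0]]' --offset '[[0, 0, 0], [0, 0, 0], [0, 0, 0], [0, 0, 0], [0, 0, 0], [0, 0, -0.3], [0, 0, 0], [0, 0, 0]]' --hand '[2, 3.5, 3.5, 3.5, 3.5, 3.5, 3.5, 3.5]'

```text
time_s: 10.53
tcp_pos: [498.3, -158.0, 47.4]
tool_rot: [0.133, 0.991, -0.0, 0.0]
contact_force: [-0.3, -0.1, 0.6]
opening: 0.406
```

Run:
```python
from h import *
a=snap('scene','s4.png');b=snap('wrist','w6.png')
A=cv2.resize(a[220:335,290:490],(600,345),interpolation=2)
B=b[100:350,150:430]; o=np.zeros((595,600,3),np.uint8);o[:345]=A;o[345:,:280]=B
cv2.imwrite('pics/c7.png',o); s=state();print(s['tcp_pos'],s['tool_rot'],s['contact_force'],s['opening'])
```

```text
[ 498.18500838 -157.92146714   47.30287951] [ 1.32907117e-01  9.91128496e-01 -6.40646741e-06  5.00834139e-05] [ 0.48571113  0.54154942 -0.13769677] 0.4096179331097319
```

View pics/c7.png

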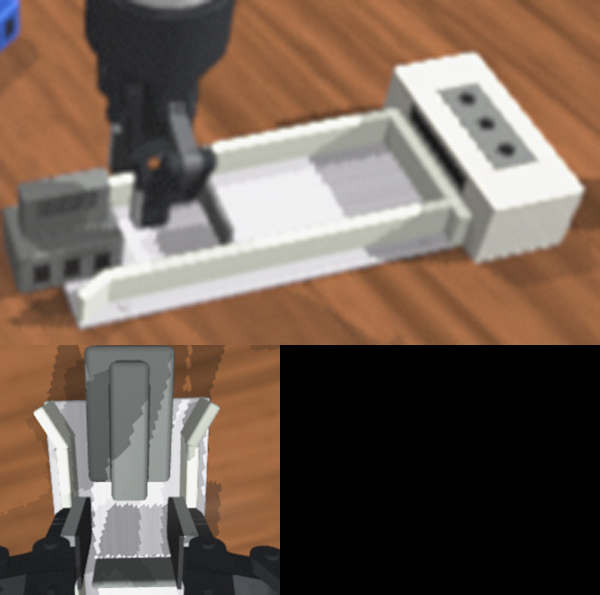

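Run:
```python
from h import *
from scipy.spatial.transform import Rotation as R
W=lambda u,v:('w6.png',u+150,v-345+100)
z=4
o=[W(87,480)+((32,-20,34+z),),W(170,480)+((32,20,34+z),),W(112,500)+((26,-7,68+z),),W(147,500)+((26,7,68+z),),W(110,362)+((-26,-7,68+z),),W(148,362)+((-26,7,68+z),),W(86,347)+((-32,-20,34+z),),W(173,347)+((-32,20,34+z),)]
p,r=fit(o,[450,-150,-.25]);print(p,np.degrees(p[2]),r.tolist())
S=lambda u,v:('s4.png',u/3+290,v/3+220)
q=[S(20,290)+((-32,-20,z),),S(5,213)+((-32,20,34+z),),S(20,245)+((-32,-20,34+z),),S(122,235)+((32,-20,34+z),),S(110,172)+((26,7,68+z),)]
p2,r=fit(q,[450,-150,-.25]);print('scene',p2,r.tolist())
s=state();M=R.from_quat(s['tool_rot']).as_matrix()
g=s['tcp_pos']-19*M[:,2];print('grasp px',proj('w6.png',g),proj('s4.png',g), proj('s4.png',s['tcp_pos']),'tcp')
P=np.array([p[0],p[1],s['tcp_pos'][2]]);print(M.T@(P-s['tcp_pos']))
x=-M[:,0];print('tool yaw',np.degrees(np.arctan2(x[1],x[0])))
c,si=np.cos(-.265),np.sin(-.265);d=p[:2]-[547.7,-171.4];print('dock xy',d@[c,si],d@[-si,c])
# check w3 rib vs grasp at that time
print('w3 grasp',proj('w3.png',[459.2,-158.06,190.6+19]))
```

```text
[ 4.56897042e+02 -1.45182929e+02 -2.70782133e-01] -15.514673409260876 [[0.3, 4.5], [0.4, 4.7], [-1.6, 3.0], [0.3, 3.1], [-1.5, -0.8], [2.1, -0.7], [-3.4, -2.0], [3.0, -1.7]]
scene [ 4.58717397e+02 -1.48244390e+02 -2.99791316e-01] [[-0.6, 0.3], [-0.1, -4.2], [-0.2, 3.0], [2.3, 0.6], [-0.1, -2.9]]
grasp px [275.73545041 290.65537173] [335.2660755  277.39184098] [334.45172139 284.70454518] tcp
[ 4.31853656e+01  1.41093845e+00 -4.36004115e-03]
tool yaw -15.275231929766361
dock xy -94.4997481938233 1.5197624520742306
w3 grasp [275.75630071 290.82689245]
```

play_rows --delta_rot '[[0, 0, 0], [0, 0, 0], [0, 0, 0], [0, 0, 0], [0, 0, 0], [0, 0, 0], [0, 0, 0], [0, 0, 0], [0, 0, 0], [0, 0, 0], [0, 0, 0], [0, 0, 0], [0, 0, 0], [0, 0, 0]]' --offset '[[1.1, 0.1, 0], [1.1, 0, 0], [1.1, 0, 0], [1.0, 0, 0], [0, 0, 0.3], [0, 0, 0], [0, 0, 0], [0, 0, 0], [0, 0, 0], [0, 0, 0], [0, 0, 0], [0, 0, -0.3], [0, 0, -0.3], [0, 0, 0]]' --hand '[3.5, 3.5, 3.5, 3.5, 3.5, 3.5, 0, 0, 0, 0, 0, 0, 0, 0]'

```text
time_s: 11.8
tcp_pos: [457.3, -145.7, 50.8]
tool_rot: [0.133, 0.991, -0.0, 0.0]
contact_force: [0.3, -0.1, -1.6]
opening: 0.157
```

play_rows --delta_rot '[[0, 0, 0], [0, 0, 0], [0, 0, 0], [0, 0, 0], [0, 0, 0], [0, 0, 0], [0, 0, 0], [0, 0, 0]]' --offset '[[-0.9, 0, 0], [-0.9, 0, 0], [-0.9, 0, 0], [-0.8, 0, 0], [0, 0, 0], [0, 0, 0.25], [0, 0, 0.2], [0, 0, 0]]' --hand '[0, 0, 0, 0, 0, 0, 0, 0]'

```text
time_s: 12.47
tcp_pos: [489.6, -154.6, 45.1]
tool_rot: [0.133, 0.991, 0.0, -0.001]
contact_force: [-0.0, -0.1, -0.3]
opening: 0.155
```

Run:
```python
from h import *
a=snap('scene','s5.png');b=snap('wrist','w7.png')
A=cv2.resize(a[220:335,290:490],(600,345),interpolation=2)
B=b[100:350,150:430]; o=np.zeros((595,600,3),np.uint8);o[:345]=A;o[345:,:280]=B
cv2.imwrite('pics/c8.png',o); s=state();print(s['tcp_pos'],s['tool_rot'],s['contact_force'],s['opening'])
```

```text
[ 489.82118793 -154.63746533   45.4064724 ] [ 1.32942373e-01  9.91123512e-01  8.57154384e-05 -7.08630976e-04] [ 0.29999679  0.22740435 -0.35188821] 0.14703400825281954
```

View pics/c8.png

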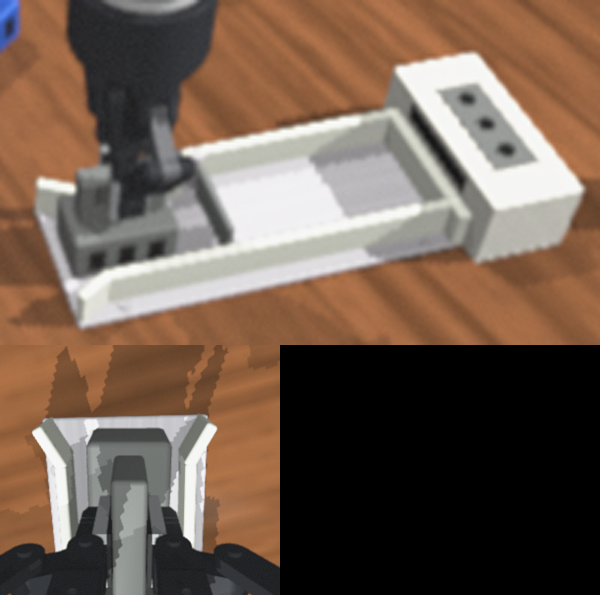

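play_rows --delta_rot '[[0, 0, 0], [0, 0, 0], [0, 0, 0], [0, 0, 0], [0, 0, 0], [0, 0, 0], [0, 0, 0], [0, 0, 0], [0, 0, 0], [0, 0, 0], [0, 0, 0], [0, 0, 0], [0, 0, 0], [0, 0, 0], [0, 0, 0], [0, 0, 0]]' --offset '[[0, 0, 0.1], [0, 0, 0], [0, 0, 0], [0, 0, 0], [0, 0, 0], [0, 0, 0.2], [0, 0, 0.15], [0, 0, 0], [0, 0, 0], [0, 0, 0], [0, 0, 0], [0, 0, 0], [0, 0, 0], [0, 0, 0], [0, 0, 0], [0, 0, 0]]' --hand '[0, 2, 2.5, 2.5, 2.5, 2.5, 2.5, 2.5, 0, 0, 0, 0, 0, 0, 0, 0]'

```text
time_s: 13.9
tcp_pos: [490.6, -154.8, 41.2]
tool_rot: [0.133, 0.991, -0.0, -0.0]
contact_force: [-0.3, -0.5, -1.4]
opening: 0.155
```

```bash
cat >> h.py <<'E'
def rep():
    s=state();print(s['time_s'],s['tcp_pos'].round(1),s['contact_force'].round(1),s['opening'].round(3))
    d=s['tcp_pos'][:2]-[547.7,-171.4];c,si=np.cos(-.265),np.sin(-.265);print('dock',d@[c,si],d@[-si,c])
E
python3 - <<'E'
from h import *
snap('wrist','ref.png');rep()
g=cv2.imread('pics/ref.png',0)
print(g[150:300:3,279].tolist()); print(g[195,215:345:3].tolist())
E
```

```text
Traceback (most recent call last):
  File "h.py", line 19, in rep
    s=state();print(s['time_s'],s['tcp_pos'].round(1),s['contact_force'].round(1),s['opening'].round(3))
                                                                                  ^^^^^^^^^^^^^^^^^^
AttributeError: 'float' object has no attribute 'round'
```

play_rows --delta_rot '[[0, 0, 0], [0, 0, 0], [0, 0, 0], [0, 0, 0], [0, 0, 0], [0, 0, 0], [0, 0, 0], [0, 0, 0], [0, 0, 0], [0, 0, 0]]' --offset '[[-0.4, 0, -0.08], [-0.4, 0, 0], [-0.4, 0, 0], [-0.4, 0, 0], [-0.4, 0, 0], [-0.4, 0, 0], [-0.4, 0, 0], [-0.4, 0, 0], [-0.4, 0, 0], [-0.4, 0, 0]]' --hand '[0, 0, 0, 0, 0, 0, 0, 0, 0, 0]'

```text
time_s: 14.78
tcp_pos: [526.9, -164.6, 41.4]
tool_rot: [0.133, 0.991, 0.0, -0.003]
contact_force: [-4.1, 0.8, -0.3]
opening: 0.153
```

```bash
sed -i "s/s\['opening'\].round(3)/round(s['opening'],3)/" h.py
cat >> h.py <<'E'
def slip(f):
    # apparent motion (px) of the held cassette between ref.png and f
    a=cv2.imread('pics/ref.png',0);b=cv2.imread('pics/'+f,0)
    for n,(u0,u1,v0,v1) in dict(body=(235,325,178,215),rib=(258,298,208,250)).items():
        E=lambda g:cv2.GaussianBlur(cv2.Canny(g,25,70),(0,0),1.2)
        m=cv2.matchTemplate(E(b)[v0-40:v1+40,u0-15:u1+15],E(a)[v0:v1,u0:u1],cv2.TM_CCOEFF_NORMED);_,q,_,l=cv2.minMaxLoc(m);print(n,l[0]-15,l[1]-40,round(q,2))
E
python3 - <<'E'
from h import *
rep();snap('wrist','r1.png');slip('r1.png')
E
```

```text
14.7833 [ 526.9 -164.6   41.4] [-4.1  0.8 -0.3] 0.153
dock -21.843070613726457 1.164789160335211
body 0 0 0.87
rib 0 0 0.93
```

play_rows --delta_rot '[[0, 0, 0], [0, 0, 0], [0, 0, 0], [0, 0, 0], [0, 0, 0], [0, 0, 0], [0, 0, 0], [0, 0, 0], [0, 0, 0], [0, 0, 0]]' --offset '[[-0.3, 0, 0], [-0.3, 0, 0], [-0.3, 0, 0], [-0.3, 0, 0], [-0.3, 0, 0], [-0.3, 0, 0], [-0.3, 0, 0], [-0.3, 0, 0], [-0.3, 0, 0], [-0.3, 0, 0]]' --hand '[0, 0, 0, 0, 0, 0, 0, 0, 0, 0]'

```text
time_s: 15.67
tcp_pos: [559.1, -173.5, 42.2]
tool_rot: [0.133, 0.991, -0.0, 0.001]
contact_force: [-1.7, -0.2, -0.6]
opening: 0.154
```

Run:
```python
from h import *
rep();snap('wrist','r2.png');slip('r2.png')
```

```text
15.6667 [ 559.1 -173.5   42.2] [-1.7 -0.2 -0.6] 0.154
dock 11.568901860716368 0.9336112172896982
body 0 0 0.88
rib 0 0 0.91
```

play_rows --delta_rot '[[0, 0, 0], [0, 0, 0], [0, 0, 0], [0, 0, 0], [0, 0, 0], [0, 0, 0], [0, 0, 0], [0, 0, 0], [0, 0, 0], [0, 0, 0], [0, 0, 0], [0, 0, 0], [0, 0, 0], [0, 0, 0], [0, 0, 0], [0, 0, 0], [0, 0, 0], [0, 0, 0], [0, 0, 0], [0, 0, 0]]' --offset '[[-0.4, 0, 0.05], [-0.4, 0, 0], [-0.4, 0, 0], [-0.4, 0, 0], [-0.4, 0, 0], [-0.4, 0, 0], [-0.4, 0, 0], [-0.4, 0, 0], [-0.4, 0, 0], [-0.4, 0, 0], [-0.4, 0, 0], [-0.4, 0, 0], [-0.4, 0, 0], [-0.4, 0, 0], [-0.4, 0, 0], [-0.4, 0, 0], [-0.4, 0, 0], [-0.4, 0, 0], [-0.3, 0, 0], [0, 0, 0]]' --hand '[0, 0, 0, 0, 0, 0, 0, 0, 0, 0, 0, 0, 0, 0, 0, 0, 0, 0, 0, 0]'

```text
time_s: 17.38
tcp_pos: [631.8, -193.4, 41.6]
tool_rot: [0.133, 0.991, -0.0, 0.001]
contact_force: [-1.3, -1.5, -1.2]
opening: 0.153
```

Run:
```python
from h import *
rep();snap('wrist','r3.png');slip('r3.png')
```

```text
17.3833 [ 631.8 -193.4   41.6] [-1.3 -1.5 -1.2] 0.153
dock 86.9108373901538 0.7896164634980438
body 0 0 0.79
rib 0 0 0.88
```

play_rows --delta_rot '[[0, 0, 0], [0, 0, 0], [0, 0, 0], [0, 0, 0], [0, 0, 0], [0, 0, 0], [0, 0, 0]]' --offset '[[-0.2, 0, 0], [-0.2, 0, 0], [-0.2, 0, 0], [-0.2, 0, 0], [-0.2, 0, 0], [-0.2, 0, 0], [0, 0, 0]]' --hand '[0, 0, 0, 0, 0, 0, 0]'

```text
time_s: 18.02
tcp_pos: [643.1, -196.1, 41.6]
tool_rot: [0.133, 0.991, 0.0, 0.001]
contact_force: [0.0, -0.2, -0.6]
opening: 0.157
```

play_rows --delta_rot '[[0, 0, 0], [0, 0, 0], [0, 0, 0]]' --offset '[[-0.1, 0, 0], [-0.1, 0, 0], [0, 0, 0]]' --hand '[0, 0, 0]'

```text
time_s: 18.27
tcp_pos: [644.3, -196.8, 41.5]
tool_rot: [0.133, 0.991, -0.0, 0.0]
contact_force: [0.1, 0.8, -1.5]
opening: 0.155
```

play_rows --delta_rot '[[0, 0, 0], [0, 0, 0], [0, 0, 0]]' --offset '[[-0.1, 0, 0], [-0.1, 0, 0], [0, 0, 0]]' --hand '[0, 0, 0]'

```text
time_s: 18.52
tcp_pos: [646.3, -197.3, 41.5]
tool_rot: [0.133, 0.991, -0.0, 0.0]
contact_force: [0.0, 0.4, -0.6]
opening: 0.154
```

play_rows --delta_rot '[[0, 0, 0], [0, 0, 0], [0, 0, 0]]' --offset '[[-0.1, 0, 0], [-0.1, 0, 0], [0, 0, 0]]' --hand '[0, 0, 0]'

```text
time_s: 18.77
tcp_pos: [648.3, -197.9, 41.6]
tool_rot: [0.133, 0.991, -0.0, 0.0]
contact_force: [-0.3, -1.0, -0.9]
opening: 0.152
```

play_rows --delta_rot '[[0, 0, 0], [0, 0, 0], [0, 0, 0]]' --offset '[[-0.1, 0, 0], [-0.1, 0, 0], [0, 0, 0]]' --hand '[0, 0, 0]'

```text
time_s: 19.02
tcp_pos: [648.5, -198.0, 41.3]
tool_rot: [0.133, 0.991, 0.0, -0.002]
contact_force: [-2.7, 1.1, 1.8]
opening: 0.151
```

play_rows --delta_rot '[[0, 0, 0], [0, 0, 0], [0, 0, 0]]' --offset '[[-0.1, 0, 0], [-0.1, 0, 0], [0, 0, 0]]' --hand '[0, 0, 0]'

```text
time_s: 19.27
tcp_pos: [648.7, -198.1, 41.4]
tool_rot: [0.133, 0.991, 0.001, -0.003]
contact_force: [-5.7, 1.7, 6.2]
opening: 0.153
```

Run:
```python
from h import *
rep();snap('wrist','r4.png');slip('r4.png')
```

```text
19.2667 [ 648.7 -198.1   41.4] [-5.7  1.7  6.2] 0.153
dock 104.44169247117668 0.6941811946055492
body 0 0 0.8
rib 0 0 0.86
```

play_rows --delta_rot '[[0, 0, 0], [0, 0, 0], [0, 0, 0], [0, 0, 0], [0, 0, 0], [0, 0, 0], [0, 0, 0], [0, 0, 0], [0, 0, 0], [0, 0, 0], [0, 0, 0], [0, 0, 0]]' --offset '[[0.15, 0, 0], [0, 0, 0], [0, 0, 0], [0, 0, 0], [0, 0, 0], [0, 0, 0], [0, 0, -1], [0, 0, -2], [0, 0, -3], [0, 0, -3], [0, 0, -3], [0, 0, 0]]' --hand '[0, 0, 2, 3, 3.5, 3.5, 3.5, 3.5, 3.5, 3.5, 3.5, 3.5]'

```text
time_s: 20.32
tcp_pos: [655.2, -200.2, 169.2]
tool_rot: [0.133, 0.991, -0.001, 0.007]
contact_force: [0.9, -0.6, 1.7]
opening: 0.408
```

Run:
```python
from h import *
rep();a=snap('scene','s6.png');snap('wrist','w8.png')
D=(549,-171.8,-.265);c,s=np.cos(D[2]),np.sin(D[2])
L=lambda X,Y,Z:[D[0]+c*X-s*Y,D[1]+s*X+c*Y,Z]
for n,X,Y,Z in(('bodyTopNear L',70,-20,38),('bodyTopNear R',134,-20,38),('ribL',76,-7,72),('ribR',128,-7,72),('ribRfar',128,7,72),('gate hinge',0,35,30),('gate tip',0,-22,30)):print(n,proj('s6.png',L(X,Y,Z)).round(1),proj('w8.png',L(X,Y,Z)).round(1))
b=cv2.imread('pics/s1.png')
for n in('s1.png','s3.png','s6.png'):
    g=cv2.imread('pics/'+n,0);print(n);print(np.array2string(cv2.resize(g[266:306:2,346:382:2],None,fx=1,fy=1),max_line_width=150))
# wide cassette unchanged
for (u0,u1,v0,v1) in((220,262,145,185),):print('wide diff',np.abs(a[v0:v1,u0:u1].astype(int)-b[v0:v1,u0:u1]).mean())
```

```text
20.3167 [ 655.2 -200.2  169.2] [ 0.9 -0.6  1.7] 0.408
dock 111.27543104440448 0.35580741643796443
bodyTopNear L [403.9 284.6] [251.4 151.2]
bodyTopNear R [437.  278.3] [253.4 226.8]
ribL [407.2 265.5] [266.3 165.9]
ribR [434.6 260.6] [267.3 234.8]
ribRfar [430.8 255. ] [285.9 234.7]
gate hinge [355.  271.7] [322.2  56.9]
gate tip [366.4 295.4] [247.1  57.2]
s1.png
[[107 104 103 109 104 106 115 120 132 146 157 204 226 234 244 244 241 231]
 [110 107 104 125 139 165 222 227 238 244 243 241 231 227 208 188 187 177]
 [113 224 228 234 230 235 240 230 226 207 190 185 177 176 178 177 176 176]
 [113 218 231 211 185 215 191 178 177 178 177 177 177 178 176 176 177 176]
 [154 199 224 163 118 153 177 178 177 176 175 176 175 176 178 178 184 190]
 [243 243 235 152 104 125 165 178 176 175 177 184 188 197 200 207 208 208]
 [196 185 163 130 104  92 151 182 193 199 206 208 207 208 206 209 213 214]
 [170 151 145 116  89  70 123 175 207 206 208 212 213 222 224 227 232 231]
 [150 146 143 122  97  67  86 150 211 224 227 232 232 233 232 231 233 233]
 [144 144 140 136 126  65  68 123 195 233 232 232 233 234 
[... 3111 characters left out ...]
40 140 146 147 164 139  68  70 126 167 181 181 182 182 183 185 186 185]
 [165 163 176 177 180 172  98  67  89 154 186 194 191 192 186 182 183 183]
 [180 178 180 179 181 181 157  70  69 126 203 237 234 233 197 183 184 183]
 [180 182 182 184 183 184 174  93  67  88 163 235 238 236 222 189 182 181]
 [183 182 181 181 181 181 182 152  67  67 114 216 237 237 235 224 201 187]
 [181 183 182 182 180 181 182 172  97  68  93 223 238 237 236 239 233 236]
 [183 180 181 180 181 180 180 180 142  79 131 221 239 242 241 245 245 245]
 [180 180 178 180 181 189 198 211 234 233 244 245 245 245 238 232 216 198]
 [192 197 203 232 235 242 246 245 245 241 232 225 203 196 187 183 184 186]]
wide diff 4.640873015873016
```

Run:
```python
from h import *
snap('wrist','w9.png');rep()
D=(549,-171.8,-.265);c,s=np.cos(D[2]),np.sin(D[2])
g=cv2.GaussianBlur(cv2.imread('pics/w9.png',0),(0,0),.8).astype(float)
gx=cv2.Sobel(g,cv2.CV_64F,1,0);gy=cv2.Sobel(g,cv2.CV_64F,0,1);G=np.hypot(gx,gy).clip(0,150).astype(np.float32)
def score(p):
    t=0
    for a,b in(((-26,-7,72),(26,-7,72)),((-26,7,72),(26,7,72)),((-26,-7,72),(-26,7,72)),((26,-7,72),(26,7,72)),((-32,-20,38),(-32,20,38)),((-32,-20,38),(32,-20,38)),((-32,20,38),(32,20,38))):
        for k in np.linspace(.05,.95,15):
            X,Y,Z=np.array(a)*(1-k)+np.array(b)*k;X,Y=X*np.cos(p[2])-Y*np.sin(p[2])+p[0],X*np.sin(p[2])+Y*np.cos(p[2])+p[1]
            u,v=proj('w9.png',[D[0]+c*X-s*Y,D[1]+s*X+c*Y,Z]);t+=cv2.getRectSubPix(G,(1,1),(float(u),float(v)))[0,0]
    return t/105
R=sorted(((score((x,y,w)),x,y,w) for x in np.arange(90,112,1.) for y in np.arange(-8,9,1.) for w in(-.06,-.03,0,.03,.06)),reverse=True)
print(R[:5],np.median([r[0] for r in R]))
```

```text
20.4667 [ 650.6 -198.5  162.3] [ 0.6  0.5 -0.5] 0.413
dock 106.35917462785278 0.818306678221799
[(np.float32(106.50539), np.float64(101.0), np.float64(2.0), 0.03), (np.float32(102.31975), np.float64(101.0), np.float64(2.0), 0), (np.float32(102.11503), np.float64(101.0), np.float64(1.0), -0.03), (np.float32(101.9754), np.float64(101.0), np.float64(1.0), 0), (np.float32(101.85782), np.float64(101.0), np.float64(2.0), 0.06)] 54.900574
```

```bash
python3 -c "
from plant import *;print(close_job())"
```

```text
the job is handed in; nothing more can be done
None
```

The narrow grey cassette is in the reader, sitting against the back stop. I let go of it there and handed the job in at about 20.5 s.

**First slide failed:** I pressed down with about 10 N, and the cassette pitched nose-down at the gate and slipped in the grip. I backed out and released it, but it came to rest partly outside the mouth. I picked it up again, set it flat in the lane, re-gripped it lower and slid it in more slowly with almost no downward force. Image matching showed no slip on the second slide.

**Last checks:**
- **Back stop:** at the end of the slide the tool stopped advancing and the push force rose to 5.7 N, which is contact with the stop.
- **Cassette pose:** after release, an outline fit to the wrist image put it flat and lengthwise in the lane. Its centre came out at dock x ≈ 101 mm (102 expected), about 2 mm off the centre line and within 2° of straight. The fit relies on my own estimate of the dock's position, which I had shifted about 1 mm using where the cassette stopped. The felt contact is therefore the stronger evidence.
- **Gate:** the pixels around it match the first picture, so it is shut.
- **Wide cassette:** its patch of the image matches the first picture apart from a small difference, most likely brightness. I did nothing near it after picking up the narrow one.

By then I had used all 12 picture views, so these final checks come from image code and force readings. I did not look at a picture of the finished state.

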